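# Put the microscope objectives away in order of length

## Robot

A 7-joint arm with a two-finger parallel gripper is mounted at the origin on a cart in front of the work surface, level with it; the furniture and walls round the work are solid. World frame = base frame: x ahead of the robot, y to its left, z up, the work surface at z = 0. Lengths are in mm, angles in rad, forces in N, time in s.
With the tool pointing down it reaches from about 425 to 875 mm from the base axis. Payload 8.4 kg.
Tool frame: the origin (TCP) lies on the centre line of the jaws, within the pads' length; the fingertips stand 25 mm ahead of it and the grasp point (between the pads) lies 6 mm ahead of it; z points along the fingers, y is the line along which they close (so a half turn about z gives the same grasp; the last joint's range is limited). The gripper opens to 85 mm and grips with 20 to 120 N. Pads are 22 mm wide; open, the fingers measure 114 mm over their backs; the gripper's body (76 mm by 85 mm) begins 54 mm behind the grasp point. The pads swing forward as they close: fully open they stand 13 mm farther back than shut.
Start: joints at [-0.099, 0.333, 0.04, 1.465, -0.013, 1.343, -0.059], TCP at [649.973, -0.013, 256.308] pointing down, gripper open.
Joint ranges: [-2.58, 2.58], [-0.38, 2.09], [-1.3, 1.39], [0.25, 2.4], [-1.5, 4.64], [0.08, 2.09], [-2.65, 2.65]. Speed limits (rad/s): [2.22, 2.22, 2.79, 2.79, 3.14, 3.14, 3.14].

## Interface

Orientations are given as a unit quaternion [x, y, z, w].
In Python, from bench import sense, optics, robot, finder gives the robot as it stands.
- The arm moves only by the tool carry_out, never from a script. Its argument "series" is text: rows parted by semicolons, each of 7 numbers parted by spaces: the turn, a rotation vector about the tool's x, y, z in degrees, then the shift along the tool's x, y, z in m, then the closure, from -1 (fully open) to 1 (shut). A call has 1 to 12 rows; each row shifts and turns the commanded pose from where the row before left it, along the tool's axes as they then stand; what a row does not reach is not made up. A row lasts 1/10 s, in which the tool goes at most 50 mm and 8.59 degrees, less where a joint would pass 70% of its speed; a pose out of reach is approached as far as the arm can. A call with a gripper value outside its range is refused whole. The fingers move at their own pace and stop on an object; "newtons" is the grip in N (left out, the last holds). Time passes only in rows, so rows that do not move let the fingers close. It gives the time, the measured TCP pose, the force, the opening and the grip force at its end, in the units of the state.
- sense(): the state, without advancing time (a new reading comes with each control period).
- optics.get_image(name): name is "scene" or "side" or "wrist"; returns a dict with "color" (480x640x3 uint8, red, green, blue), "mtx" (3x3 intrinsics, pixels), "extrinsics" (4x4, takes a point from camera to world coordinates); the wrist camera has in their place "mount" (4x4, takes a point from camera to tool coordinates, whose origin is the TCP and whose axes are the flange's). Camera axes: x right, y down, z forward; pixel columns grow to the right and rows downward; lengths in mm; the calibration is good to about 2 mm. A picture is of the moment at which its call begins: read the wrist's pose just before it. There is no depth.
- robot.job_done(): hands the job in; it is judged then, once.
Trained networks look in a picture, given as the dict that the camera call returned (one of the last four; its "shot" number tells which), for a name from the list of things; names that differ only in an ending like _2 or _b are one class to them, and where a whole thing is asked for, a point or a joint stands for the part that bears it (a point fixed in the world has none). Each returns a list of dicts, best first, with "confidence" (0 to 1); they miss things now and then, are a little off and sometimes report something else, mostly with a low value. They report only what shows in the picture. A call takes as long as a camera call.
- finder.boxes_of(query, picture): "location" ([column, row] in pixels, amid what is visible of it).
- finder.masks_of(query, picture): "pixels" (480x640 bool, what is visible of it) and "location" ([column, row] in pixels, amid what is visible of it).
The state is a dict: "clock": time; "qpos": joint angles; "joint_vel": joint speeds; "joint_torque": joint torques, N m; "position": TCP position; "tool_rot": TCP orientation; "ft_force": force on the tool from outside, world axes, zero at the start; "torque": the same for the moment, N m; "finger_gap": finger opening in mm; "grip_force": force on a finger pad.
Only numpy, scipy, OpenCV 4.12 (cv2) and the standard library are available. Lean on these libraries where they do the work, as an engineer would, in place of code of your own. Each camera call takes 0.05 s, during which the arm holds its last target. There are 200 camera calls.

## Task

Put the four microscope objectives away on the storage strip, one on each rubber pad, in order of length: the shortest on the pad next to the upright end plate, each following one longer, the longest at the far end. Stand each one upright, lens up, in the middle of its pad, never letting one tip over on the way, and leave the dish of seeds where it is.

Things in the scene. Friction and masses are not known exactly. Their poses are not given: they have to be found in the camera images.
- objective_30: Microscope objective, bright steel barrel standing lens up on its round black storage cap (fixed to it), 30 mm tall in all (shortest; a blunt, wide front of 20 mm diameter; straight barrel up to 26 mm above the underside). Cap 30 mm diameter and 8 mm high, straight barrel above it 26 mm diameter: the place to grip. About 0.05 to 0.2 kg. Origin: centre of the underside of the cap; z up along the barrel. Round, so its yaw means nothing.
- objective_45: Microscope objective, bright steel barrel standing lens up on its round black storage cap (fixed to it), 45 mm tall in all (second shortest; front narrowed to 16 mm diameter; straight barrel up to 36 mm). Cap 30 mm diameter and 8 mm high, straight barrel above it 26 mm diameter: the place to grip. About 0.05 to 0.2 kg. Origin: centre of the underside of the cap; z up along the barrel. Round, so its yaw means nothing.
- objective_60: Microscope objective, bright steel barrel standing lens up on its round black storage cap (fixed to it), 60 mm tall in all (second longest; tapered to a front of 12 mm diameter; straight barrel up to 45 mm). Cap 30 mm diameter and 8 mm high, straight barrel above it 26 mm diameter: the place to grip. About 0.05 to 0.2 kg. Origin: centre of the underside of the cap; z up along the barrel. Round, so its yaw means nothing.
- objective_75: Microscope objective, bright steel barrel standing lens up on its round black storage cap (fixed to it), 75 mm tall in all (longest; tapered to a slim front of 9 mm diameter; straight barrel up to 54 mm). Cap 30 mm diameter and 8 mm high, straight barrel above it 26 mm diameter: the place to grip. About 0.05 to 0.2 kg. Origin: centre of the underside of the cap; z up along the barrel. Round, so its yaw means nothing.
- pad_a: One of four alike round black rubber pads (44 mm diameter, thin steel ring round the foot) in a straight row, 62 mm from centre to centre, on a bright aluminium strip fixed to the bench (320 x 56 mm, 8 mm thick). Origin: centre of the pad's top face, 11 mm above the bench; z up. The four letters stand in any order along the row, so find the order from the positions.
- pad_b: One of four alike round black rubber pads (44 mm diameter, thin steel ring round the foot) in a straight row, 62 mm from centre to centre, on a bright aluminium strip fixed to the bench (320 x 56 mm, 8 mm thick). Origin: centre of the pad's top face, 11 mm above the bench; z up. The four letters stand in any order along the row, so find the order from the positions.
- pad_c: One of four alike round black rubber pads (44 mm diameter, thin steel ring round the foot) in a straight row, 62 mm from centre to centre, on a bright aluminium strip fixed to the bench (320 x 56 mm, 8 mm thick). Origin: centre of the pad's top face, 11 mm above the bench; z up. The four letters stand in any order along the row, so find the order from the positions.
- pad_d: One of four alike round black rubber pads (44 mm diameter, thin steel ring round the foot) in a straight row, 62 mm from centre to centre, on a bright aluminium strip fixed to the bench (320 x 56 mm, 8 mm thick). Origin: centre of the pad's top face, 11 mm above the bench; z up. The four letters stand in any order along the row, so find the order from the positions.
- end_plate: Upright black plastic end plate (50 mm wide across the strip, 8 mm thick, 40 mm tall, on a 20 mm wide foot) fixed on the strip at one end of the row of pads, on the row's line, 50 mm beyond the centre of the pad next to it; the other end has only a small flat screw head. It may be at either end. Origin: centre of its foot, on the strip's top, 8 mm above the bench.
- seed_dish: Open clear petri dish with brown seeds, 92 mm diameter, 16 mm high, loose on the bench to the robot's left of the strip: a bystander, to be left alone. Origin: centre of its underside.

How it is judged (in metres and radians):
At the end, for the whole second after the job is handed in: Counting from the end plate, the pads carry the 30, 45, 60 and 75 mm objective in that order, each within 10 mm of its pad's centre, standing on the pad's top (within 4 mm in height), upright within 0.1 rad, and at rest (((horizontal distance between objective_30 and pad_a below 0.01 m and z of objective_30 in the frame of pad_a between -0.004 and 0.004 m) or (horizontal distance between objective_30 and pad_b below 0.01 m and z of objective_30 in the frame of pad_b between -0.004 and 0.004 m) or (horizontal distance between objective_30 and pad_c below 0.01 m and z of objective_30 in the frame of pad_c between -0.004 and 0.004 m) or (horizontal distance between objective_30 and pad_d below 0.01 m and z of objective_30 in the frame of pad_d between -0.004 and 0.004 m)) and horizontal distance between objective_30 and end_plate between 0.037 and 0.063 m and angle between each of objective_30, objective_45, objective_60, objective_75's own z axis and vertical below 0.1 rad and linear speed of each of objective_30, objective_45, objective_60, objective_75 below 0.02 m/s and ((horizontal distance between objective_45 and pad_a below 0.01 m and z of objective_45 in the frame of pad_a between -0.004 and 0.004 m) or (horizontal distance between objective_45 and pad_b below 0.01 m and z of objective_45 in the frame of pad_b between -0.004 and 0.004 m) or (horizontal distance between objective_45 and pad_c below 0.01 m and z of objective_45 in the frame of pad_c between -0.004 and 0.004 m) or (horizontal distance between objective_45 and pad_d below 0.01 m and z of objective_45 in the frame of pad_d between -0.004 and 0.004 m)) and horizontal distance between objective_45 and end_plate between 0.099 and 0.125 m and ((horizontal distance between objective_60 and pad_a below 0.01 m and z of objective_60 in the frame of pad_a between -0.004 and 0.004 m) or (horizontal distance between objective_60 and pad_b below 0.01 m and z of objective_60 in the frame of pad_b between -0.004 and 0.004 m) or (horizontal distance between objective_60 and pad_c below 0.01 m and z of objective_60 in the frame of pad_c between -0.004 and 0.004 m) or (horizontal distance between objective_60 and pad_d below 0.01 m and z of objective_60 in the frame of pad_d between -0.004 and 0.004 m)) and horizontal distance between objective_60 and end_plate between 0.161 and 0.187 m and ((horizontal distance between objective_75 and pad_a below 0.01 m and z of objective_75 in the frame of pad_a between -0.004 and 0.004 m) or (horizontal distance between objective_75 and pad_b below 0.01 m and z of objective_75 in the frame of pad_b between -0.004 and 0.004 m) or (horizontal distance between objective_75 and pad_c below 0.01 m and z of objective_75 in the frame of pad_c between -0.004 and 0.004 m) or (horizontal distance between objective_75 and pad_d below 0.01 m and z of objective_75 in the frame of pad_d between -0.004 and 0.004 m)) and horizontal distance between objective_75 and end_plate between 0.223 and 0.249 m); the robot touches nothing.
It fails at once if an objective tips over (more than 0.6 rad from upright) (angle between any of objective_30, objective_45, objective_60, objective_75's own z axis and vertical above 0.6 rad).
It fails at once if the seed dish is shifted by more than 20 mm (distance of seed_dish from where it was at the start of the episode above 0.02 m).
It also fails if it takes over 93 s, if anything falls off the work surface, if the arm or the gripper's body presses on something with over 40 N, if the wrist force passes 120 N, or if a joint passes its speed limit or range.

## Working session

There is one attempt and no reset: what is moved stays moved. The work goes in short steps, Python scripts to look and compute and a tool call to move; the robot and the scene stay as the last step left them, time stands still between calls to the robot, and variables do not carry over. Pictures are saved under pics/ and viewed, at most 14 in all, crops included, and the job is handed in when it is done.

Besides the shell and the picture viewer there is one more tool, called as name(argument=value, ...) on one line, values as JSON. carry_out: Moves the arm, as the interface text tells. Its arguments: {"type":"object","properties":{"series":{"type":"string"},"newtons":{"type":"number"}},"required":["series"]}

```bash
mkdir -p pics
cat > h.py <<'E'
import numpy as np, cv2
from bench import sense, optics, robot, finder
from scipy.spatial.transform import Rotation as R
def cam(im, s=None):
    if 'extrinsics' in im: return np.array(im['extrinsics'])
    T=np.eye(4); T[:3,:3]=R.from_quat(s['tool_rot']).as_matrix(); T[:3,3]=s['position']
    return T@np.array(im['mount'])
def ray(im,px,z,s=None):
    E=cam(im,s); d=E[:3,:3]@np.linalg.inv(im['mtx'])@np.array([px[0],px[1],1.])
    o=E[:3,3]; return (o+d*(z-o[2])/d[2])[:2].round(1)
def save(im,n): cv2.imwrite('pics/'+n,im['color'][:,:,::-1])
E
python3 - <<'E'
from h import *
s=sense(); print(s['position'],s['tool_rot'],s['finger_gap'])
for c in ['scene','side','wrist']:
    s=sense(); im=optics.get_image(c); save(im,c+'0.png'); print(c,cam(im,s).round(2).tolist())
    for q,z in [('objective_30',15),('objective_45',22),('objective_60',30),('objective_75',37),('pad_a',11),('end_plate',28),('seed_dish',8)]:
        for d in finder.boxes_of(q,im): print(c,q,round(d['confidence'],2),np.round(d['location']),ray(im,d['location'],z,s))
E
```

```text
[ 6.49579641e+02 -1.87129981e-02  2.55406202e+02] [ 7.07116819e-01  7.07096257e-01 -6.24844282e-04 -5.45039748e-04] 85.55439283307106
scene [[-0.49, -0.58, 0.65, -284.01], [-0.87, 0.34, -0.36, 552.19], [-0.01, -0.74, -0.67, 891.98], [0.0, 0.0, 0.0, 1.0]]
scene objective_30 0.88 [329. 282.] [462.8 103. ]
scene objective_30 0.79 [287. 305.] [450.3 203.9]
scene objective_30 0.64 [415. 254.] [444.4 -93.9]
scene objective_30 0.6 [455. 222.] [ 484.5 -233.7]
scene objective_45 0.88 [329. 282.] [456.8 106.6]
scene objective_45 0.79 [287. 305.] [444.5 206.7]
scene objective_45 0.64 [415. 254.] [438.6 -88.8]
scene objective_45 0.6 [455. 222.] [ 478.3 -227.4]
scene objective_60 0.88 [329. 282.] [450.  110.7]
scene objective_60 0.79 [287. 305.] [437.8 209.8]
scene objective_60 0.64 [415. 254.] [432.  -82.9]
scene objective_60 0.6 [455. 222.] [ 471.3 -220.3]
scene objective_75 0.88 [329. 282.] [444.1 114.2]
scene objective_75 0.79 [287. 305.] [431.9 212.6]
scene objective_75 0.64 [415. 254.] [426.2 -77.7]
scene objective_75 0.6 [455. 222.] [ 465.2 -214. ]
scene pad_a 0.65 [313. 224.] [639.7  38.9
[... 1281 characters left out ...]
[283. 367.] [585.7 397.4]
wrist [[1.0, 0.0, -0.0, 649.92], [0.0, -0.95, -0.33, 84.74], [-0.0, 0.33, -0.95, 374.26], [0.0, 0.0, 0.0, 1.0]]
wrist objective_30 0.97 [103. 300.] [448.1 -99.3]
wrist objective_30 0.71 [66. 66.] [453.2 103.5]
wrist objective_45 0.97 [103. 300.] [452.  -95.7]
wrist objective_45 0.71 [66. 66.] [457.1 103.1]
wrist objective_60 0.97 [103. 300.] [456.5 -91.6]
wrist objective_60 0.71 [66. 66.] [461.4 102.7]
wrist objective_75 0.97 [103. 300.] [460.5 -88.1]
wrist objective_75 0.71 [66. 66.] [465.3 102.3]
wrist pad_a 0.93 [313. 149.] [645.7  38.9]
wrist pad_a 0.8 [324.  75.] [654.5  97.2]
wrist pad_a 0.77 [332.   7.] [660.2 145.3]
wrist pad_a 0.63 [306. 222.] [638.6 -24.4]
```

View pics/scene0.png

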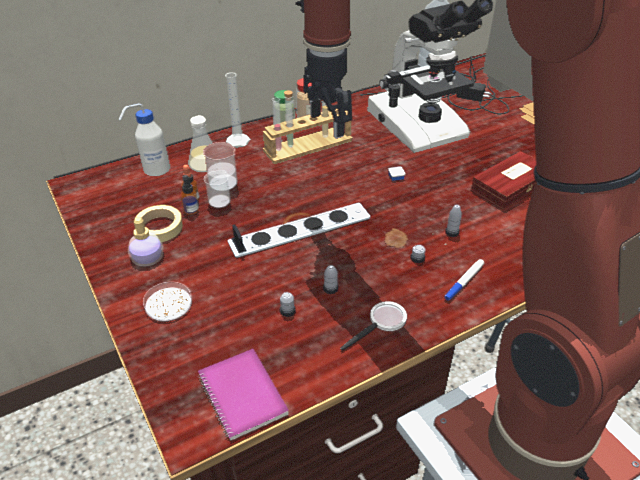

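View pics/side0.png

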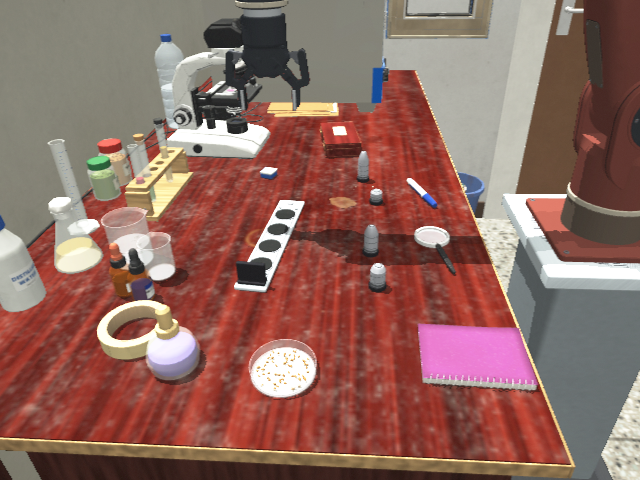

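View pics/wrist0.png

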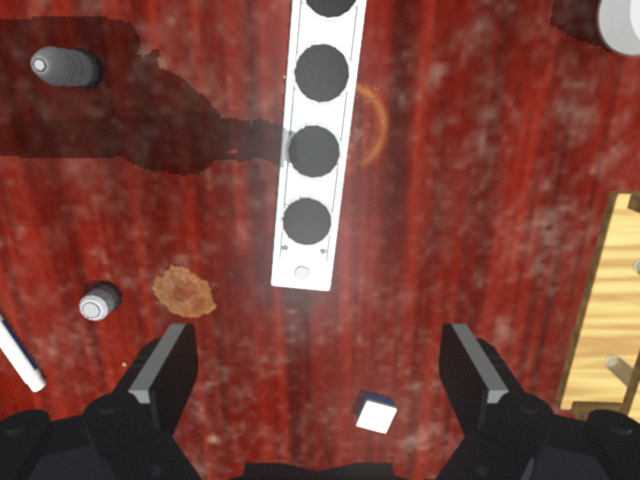

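The scene shows the strip with the end plate at its +y end (scene pixel 238,238). The objectives are at scene (418,254)=30, (287,303)=45, (330,279)=60 and (454,220)=75. The strip runs nearly along y, so the jaws can keep their present orientation.

carry_out(series="0 0 0 -0.016 -0.034 0.016 -1;0 0 0 -0.017 -0.034 0.017 -1;0 0 0 -0.017 -0.034 0.017 -1;0 0 0 -0.017 -0.034 0.017 -1;0 0 0 -0.017 -0.034 0.017 -1;0 0 0 -0.016 -0.032 0.016 -1;0 0 0 0 0 0 -1;0 0 0 0 0 0 -1", newtons=40)

```text
clock: 2.0
position: [447.8, -100.3, 156.6]
tool_rot: [0.708, 0.707, 0.0, 0.0]
ft_force: [0.5, 1.2, 0.5]
finger_gap: 85.4
grip_force: 0.0
```

```bash
cat >> h.py <<'E'
def look(q,h,n=None,zb=0):
    """fit objective axis xy: project an analytic silhouette, match to mask"""
    from scipy.optimize import minimize
    s=sense(); im=optics.get_image('wrist'); E=np.linalg.inv(cam(im,s)); K=np.array(im['mtx'])
    if n: save(im,n)
    prof={30:[(0,15),(8,15),(8,13),(26,13),(30,10)],45:[(0,15),(8,15),(8,13),(36,13),(45,8)],
          60:[(0,15),(8,15),(8,13),(45,13),(60,6)],75:[(0,15),(8,15),(8,13),(54,13),(75,4.5)]}[h]
    t=np.linspace(0,2*np.pi,40)
    def sil(xy):
        m=np.zeros((480,640),np.uint8); P=[]
        for z,r in prof:
            p=np.c_[xy[0]+r*np.cos(t),xy[1]+r*np.sin(t),0*t+z+zb]; c=(p@E[:3,:3].T+E[:3,3])@K.T; P.append(c[:,:2]/c[:,2:])
        for a,b in zip(P,P[1:]): cv2.fillConvexPoly(m,cv2.convexHull(np.r_[a,b].astype(np.float32)).round().astype(np.int32),1)
        return m>0
    print('tcp',s['position'].round(1) if hasattr(s['position'],'round') else s['position'])
    for d in finder.masks_of(q,im):
        M=d['pixels']; x0=ray(im,d['location'],zb+h/2,s)
        f=lambda x:-(sil(x)&M).sum()/(sil(x)|M).sum()
        r=minimize(f,x0,method='Nelder-Mead',options=dict(initial_simplex=[x0,x0+[8,0],x0+[0,8]]))
        print(q,round(d['confidence'],2),np.round(d['location']),'mid',x0,'fit',r.x.round(1),'iou',round(-r.fun,2))
    return im,s
E
python3 - <<'E'
from h import *
look('objective_30',30,'w1.png')
E
```

```text
tcp [ 447.8 -100.3  156.6]
objective_30 0.75 [318. 232.] mid [ 447.6 -100.1] fit [ 444.7 -102.1] iou 0.94
objective_30 0.56 [358. 405.] mid [ 476.8 -235.6] fit [ 477.9 -246.2] iou 0.54
```

carry_out(series="0 0 0 -0.0015 -0.0015 0.03 -1;0 0 0 0 0 0.03 -1;0 0 0 0 0 0.03 -1;0 0 0 0 0 0.02 -1;0 0 0 0 0 0.0116 -1;0 0 0 0 0 0 1;0 0 0 0 0 0 1;0 0 0 0 0 0 1;0 0 0 0 0 0 1;0 0 0 0 0 0 1;0 0 0 0 0 0 1", newtons=40)

```text
clock: 3.2
position: [447.2, -101.6, 35.8]
tool_rot: [0.707, 0.707, 0.001, 0.001]
ft_force: [-1.6, 1.0, 6.8]
finger_gap: 24.2
grip_force: 38.9
```

carry_out(series="0 0 0 0 0 -0.01 1;0 0 0 0 0 -0.03 1;0 0 0 0 0 -0.04 1;0 0 0 0.015 0.01 -0.04 1;0 0 0 0.03 0.03 -0.02 1;0 0 0 0.033 0.033 -0.01 1;0 0 0 0.033 0.033 -0.01 1;0 0 0 0.033 0.033 0 1;0 0 0 0.033 0.033 0 1;0 0 0 0.033 0.033 0 1;0 0 0 0 0 0 1;0 0 0 0 0 0 1")

```text
clock: 4.4
position: [651.4, 109.4, 194.6]
tool_rot: [0.707, 0.708, -0.0, -0.0]
ft_force: [0.7, -0.2, -0.9]
finger_gap: 24.3
grip_force: 39.8
```

```bash
cat > pads.py <<'E'
from h import *
import sys
s=sense(); im=optics.get_image('wrist'); save(im,sys.argv[1]); print(s['position'],s['finger_gap'],s['grip_force'])
for d in finder.masks_of('pad_a',im):
    M=d['pixels'].astype(np.uint8); c,_=cv2.findContours(M,0,2); c=max(c,key=len)
    e=cv2.fitEllipse(c); print('pad',round(d['confidence'],2),np.round(d['location']),ray(im,d['location'],11,s),'ell',ray(im,e[0],11,s),np.round(e[1]))
for d in finder.boxes_of('end_plate',im): print('plate',round(d['confidence'],2),np.round(d['location']),ray(im,d['location'],28,s))
E
python3 pads.py w2.png
```

```text
[651.44081118 109.43633529 194.58819251] 24.25790215265639 39.75527551781852
pad 0.92 [330. 140.] [658.9 162.6] ell [659.4 161.2] [67. 70.]
pad 0.9 [302. 278.] [638.6  58.2] ell [643.7  45.8] [33. 50.]
pad 0.68 [298. 383.] [634.2 -39.1] ell [637.3 -37.1] [19. 45.]
pad 0.66 [319. 229.] [651.8  98. ] ell [652.9 100.1] [61. 64.]
plate 0.65 [341.  66.] [665.1 209.2]
plate 0.16 [319. 334.] [652.2  19.1]
```

View pics/w2.png

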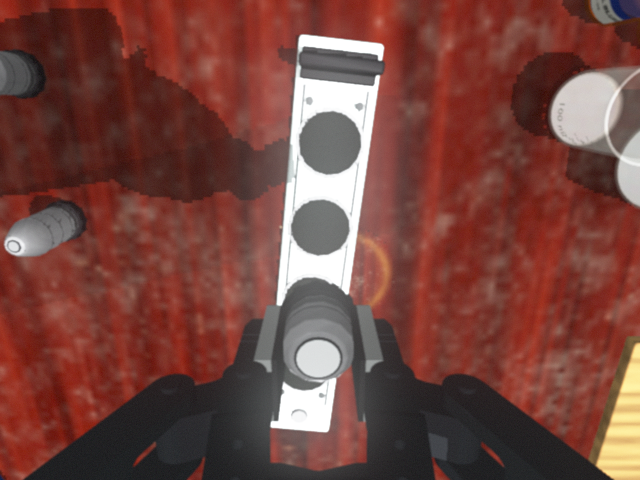

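The objective is held upright (318,355). The two clear pads at (330,140) and (319,229) map to (659.5,161.3) and (652.6,99.8), which agrees with the first view. The plate is at the top.

carry_out(series="0 0 0 0.026 0.004 0.02 1;0 0 0 0.026 0.004 0.02 1;0 0 0 0 0 0.03 1;0 0 0 0 0 0.03 1;0 0 0 0 0 0.02 1;0 0 0 0 0 0.015 1;0 0 0 0 0 0.008 1;0 0 0 0 0 0.003 1;0 0 0 0 0 0 1;0 0 0 0 0 0 1")

```text
clock: 5.55
position: [660.1, 160.6, 49.9]
tool_rot: [0.707, 0.707, 0.001, 0.0]
ft_force: [-0.4, 0.8, 0.1]
finger_gap: 24.1
grip_force: 39.8
```

carry_out(series="0 0 0 0.0005 0 0.0025 1;0 0 0 0 0 0 1;0 0 0 0 0 0 1")

```text
clock: 5.85
position: [660.2, 161.2, 47.0]
tool_rot: [0.707, 0.707, 0.001, 0.0]
ft_force: [0.9, -0.4, 2.5]
finger_gap: 24.4
grip_force: 40.1
```

carry_out(series="0 0 0 0 0 0 -1;0 0 0 0 0 0 -1;0 0 0 0 0 0 -1;0 0 0 0 0 0 -1;0 0 0 0 0 -0.02 -1;0 0 0 0 0 -0.04 -1;0 0 0 0 0 -0.04 -1;0 0 0 0 -0.03 -0.02 -1;0 0 0 0.01 -0.045 0 -1;0 0 0 0.01 -0.045 0 -1;0 0 0 0.012 -0.047 0 -1;0 0 0 0.012 -0.047 0 -1")

```text
clock: 7.05
position: [443.6, 205.1, 166.2]
tool_rot: [0.707, 0.707, 0.0, 0.0]
ft_force: [-0.4, 1.1, -0.1]
finger_gap: 85.7
grip_force: 0.0
```

carry_out(series="0 0 0 0 0 0 -1;0 0 0 0 0 0 -1;0 0 0 0 0 0 -1")

```text
clock: 7.35
position: [446.4, 204.7, 166.6]
tool_rot: [0.707, 0.707, 0.0, 0.0]
ft_force: [0.1, -0.8, 0.6]
finger_gap: 85.7
grip_force: 0.0
```

Run:
```python
from h import *
look('objective_45',45,'w3.png')
```

```text
tcp [446.4 204.7 166.6]
objective_45 0.95 [338. 369.] mid [460.9  99.1] fit [460.5 100.2] iou 0.83
objective_45 0.8 [325. 224.] mid [450.9 209.2] fit [450.3 205. ] iou 0.97
objective_45 0.73 [626. 287.] mid [654.3 164.7] fit [668.6 155.7] iou 0.96
```

View pics/w3.png

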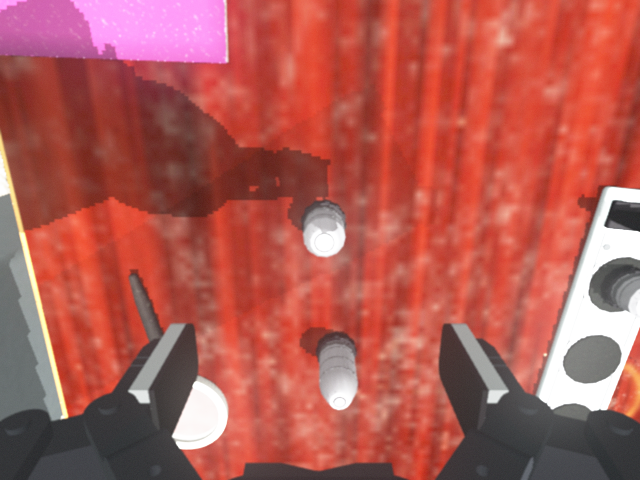

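The picture shows the 45 mm objective at (325,224), the 60 mm one at (338,369), and the 30 mm one standing on its pad at the right edge (626,287).

carry_out(series="0 0 0 0 0.004 0.03 -1;0 0 0 0 0 0.035 -1;0 0 0 0 0 0.03 -1;0 0 0 0 0 0.02 -1;0 0 0 0 0 0.0136 -1;0 0 0 0 0 0 -1;0 0 0 0 0 0 1;0 0 0 0 0 0 1;0 0 0 0 0 0 1;0 0 0 0 0 0 1;0 0 0 0 0 0 1;0 0 0 0 0 0 1")

```text
clock: 8.65
position: [449.9, 205.2, 38.5]
tool_rot: [0.707, 0.707, 0.001, 0.0]
ft_force: [-1.3, -0.7, 5.9]
finger_gap: 24.8
grip_force: 39.2
```

carry_out(series="0 0 0 0 0 -0.01 1;0 0 0 0 0 -0.03 1;0 0 0 0 0 -0.04 1;0 0 0 -0.005 0.02 -0.04 1;0 0 0 -0.02 0.036 0 1;0 0 0 -0.02 0.036 0 1;0 0 0 -0.02 0.036 0 1;0 0 0 -0.02 0.036 0 1;0 0 0 -0.02 0.036 0 1;0 0 0 0 0.003 0 1;0 0 0 0 0 0 1;0 0 0 0 0 0 1")

```text
clock: 9.85
position: [651.6, 101.1, 157.8]
tool_rot: [0.707, 0.708, -0.0, -0.001]
ft_force: [-0.4, 0.3, -0.9]
finger_gap: 24.5
grip_force: 39.7
```

carry_out(series="0 0 0 -0.001 0.001 0.03 1;0 0 0 0 0 0.03 1;0 0 0 0 0 0.025 1;0 0 0 0 0 0.013 1;0 0 0 0 0 0.006 1;0 0 0 0 0 0.003 1;0 0 0 0 0 0 1;0 0 0 0 0 0 1")

```text
clock: 10.65
position: [654.1, 99.2, 51.9]
tool_rot: [0.707, 0.707, 0.001, 0.0]
ft_force: [0.6, 0.1, -0.8]
finger_gap: 24.6
grip_force: 39.7
```

carry_out(series="0 0 0 0 -0.001 0.002 1;0 0 0 0 0 0 1;0 0 0 0 0 0 1")

```text
clock: 10.95
position: [653.2, 99.1, 49.6]
tool_rot: [0.707, 0.707, 0.001, 0.0]
ft_force: [-0.1, 1.0, 5.2]
finger_gap: 24.2
grip_force: 40.3
```

carry_out(series="0 0 0 0 0 0 -1;0 0 0 0 0 0 -1;0 0 0 0 0 0 -1;0 0 0 0 0 0 -1;0 0 0 0 0 -0.02 -1;0 0 0 0 0 -0.04 -1;0 0 0 0 0 -0.045 -1;0 0 0 0 -0.03 -0.03 -1;0 0 0 0 -0.04 0 -1;0 0 0 0 -0.04 0 -1;0 0 0 0 -0.04 0 -1;0 0 0 0 -0.043 0 -1")

```text
clock: 12.15
position: [458.0, 98.9, 183.5]
tool_rot: [0.707, 0.707, 0.0, 0.0]
ft_force: [-0.7, 0.3, 0.7]
finger_gap: 85.8
grip_force: 0.0
```

carry_out(series="0 0 0 0 0 0 -1;0 0 0 0 0 0 -1;0 0 0 0 0 0 -1")

```text
clock: 12.45
position: [460.4, 99.0, 184.0]
tool_rot: [0.707, 0.707, 0.0, 0.0]
ft_force: [-0.3, -0.1, -1.1]
finger_gap: 85.3
grip_force: 0.0
```

Run:
```python
from h import *
look('objective_60',60,'w4.png')
```

```text
tcp [460.4  99.  184. ]
objective_60 0.83 [620. 132.] mid [647.9 160.1] fit [668.  160.1] iou 0.97
objective_60 0.8 [315. 219.] mid [458.7 104.1] fit [460.3 102.1] iou 0.96
objective_60 0.59 [608. 221.] mid [652.9 102.4] fit [660.8  95.9] iou 0.94
objective_60 0.34 [564. 292.] mid [633.3  50.3] fit [636.  46.] iou 0.55
objective_60 0.33 [598. 126.] mid [633.7 163.5] fit [653.7 169.2] iou 0.29
```

carry_out(series="0 0 0 0.003 -0.0005 0.035 -1;0 0 0 0 0 0.04 -1;0 0 0 0 0 0.035 -1;0 0 0 0 0 0.02 -1;0 0 0 0 0 0.01 -1;0 0 0 0 0 0 -1;0 0 0 0 0 0 1;0 0 0 0 0 0 1;0 0 0 0 0 0 1;0 0 0 0 0 0 1;0 0 0 0 0 0 1;0 0 0 0 0 0 1")

```text
clock: 13.75
position: [459.4, 102.1, 44.4]
tool_rot: [0.707, 0.707, 0.0, 0.0]
ft_force: [-1.3, -0.1, 5.9]
finger_gap: 24.6
grip_force: 39.0
```

carry_out(series="0 0 0 0 0 -0.01 1;0 0 0 0 0 -0.03 1;0 0 0 0 0 -0.04 1;0 0 0 -0.004 0.02 -0.04 1;0 0 0 -0.012 0.033 0 1;0 0 0 -0.012 0.033 0 1;0 0 0 -0.012 0.033 0 1;0 0 0 -0.012 0.033 0 1;0 0 0 -0.012 0.033 0 1;0 0 0 0 0 0 1;0 0 0 0 0 0 1;0 0 0 0 0 0 1")

```text
clock: 14.95
position: [643.2, 38.6, 163.8]
tool_rot: [0.707, 0.707, -0.0, -0.0]
ft_force: [-0.6, 1.4, -0.2]
finger_gap: 24.6
grip_force: 39.8
```

carry_out(series="0 0 0 0 0.0015 0.03 1;0 0 0 0 0 0.03 1;0 0 0 0 0 0.025 1;0 0 0 0 0 0.012 1;0 0 0 0 0 0.006 1;0 0 0 0 0 0.003 1;0 0 0 0 0 0 1;0 0 0 0 0 0 1")

```text
clock: 15.75
position: [646.2, 38.1, 58.9]
tool_rot: [0.707, 0.707, 0.001, 0.001]
ft_force: [0.1, 0.2, -1.8]
finger_gap: 24.6
grip_force: 39.8
```

carry_out(series="0 0 0 0 -0.0005 0.003 1;0 0 0 0 0 0 1;0 0 0 0 0 0 1")

```text
clock: 16.05
position: [645.8, 38.1, 55.5]
tool_rot: [0.707, 0.707, 0.001, 0.001]
ft_force: [1.4, 0.1, 5.0]
finger_gap: 24.6
grip_force: 40.3
```

carry_out(series="0 0 0 0 0 0 -1;0 0 0 0 0 0 -1;0 0 0 0 0 0 -1;0 0 0 0 0 0 -1;0 0 0 0 0 -0.02 -1;0 0 0 0 0 -0.04 -1;0 0 0 0 0 -0.045 -1;0 0 0 -0.015 -0.01 -0.04 -1;0 0 0 -0.034 -0.02 0 -1;0 0 0 -0.034 -0.024 0 -1;0 0 0 -0.034 -0.024 0 -1;0 0 0 -0.034 -0.024 0 -1")

```text
clock: 17.25
position: [541.8, -114.2, 199.7]
tool_rot: [0.707, 0.707, 0.0, 0.0]
ft_force: [0.8, -0.0, -0.2]
finger_gap: 85.5
grip_force: 0.0
```

carry_out(series="0 0 0 -0.034 -0.024 0 -1;0 0 0 -0.034 -0.024 0 -1;0 0 0 -0.034 -0.024 0 -1;0 0 0 0 0 0 -1;0 0 0 0 0 0 -1;0 0 0 0 0 0 -1")

```text
clock: 17.85
position: [471.6, -214.0, 199.6]
tool_rot: [0.707, 0.708, 0.0, -0.0]
ft_force: [0.4, -0.4, -0.1]
finger_gap: 85.7
grip_force: 0.0
```

Run:
```python
from h import *
look('objective_75',75,'w5.png')
```

```text
tcp [ 471.6 -214.   199.6]
objective_75 0.86 [321. 223.] mid [ 473.4 -214.6] fit [ 473.6 -217.4] iou 0.96
```

View pics/w5.png

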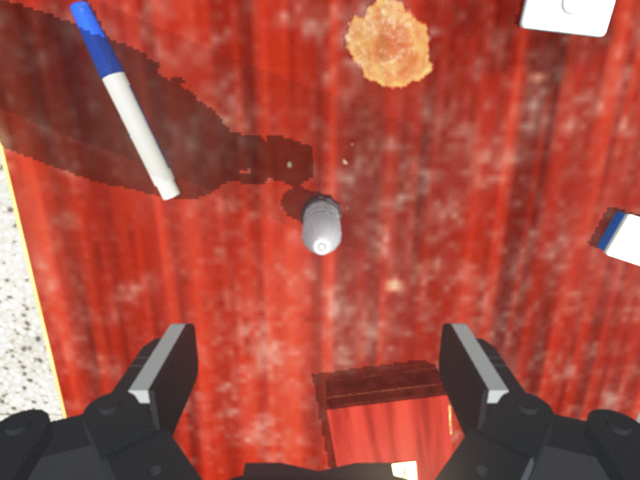

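The 75 mm objective stands at (321,223), clear of the pen and the red box.

carry_out(series="0 0 0 -0.003 0.002 0.035 -1;0 0 0 0 0 0.04 -1;0 0 0 0 0 0.04 -1;0 0 0 0 0 0.025 -1;0 0 0 0 0 0.0136 -1;0 0 0 0 0 0 -1;0 0 0 0 0 0 1;0 0 0 0 0 0 1;0 0 0 0 0 0 1;0 0 0 0 0 0 1;0 0 0 0 0 0 1;0 0 0 0 0 0 1")

```text
clock: 19.15
position: [473.5, -218.2, 47.0]
tool_rot: [0.707, 0.707, 0.0, 0.001]
ft_force: [-1.3, 1.1, 6.5]
finger_gap: 24.9
grip_force: 39.0
```

carry_out(series="0 0 0 0 0 -0.01 1;0 0 0 0 0 -0.03 1;0 0 0 0 0 -0.04 1;0 0 0 0.013 0.01 -0.04 1;0 0 0 0.03 0.025 0 1;0 0 0 0.03 0.026 0 1;0 0 0 0.03 0.026 0 1;0 0 0 0.03 0.026 0 1;0 0 0 0.03 0.026 0 1;0 0 0 0.03 0.026 0 1;0 0 0 0 0 0 1;0 0 0 0 0 0 1")

```text
clock: 20.35
position: [638.1, -24.0, 166.1]
tool_rot: [0.706, 0.708, -0.0, -0.0]
ft_force: [-0.4, -0.8, -1.5]
finger_gap: 25.1
grip_force: 39.6
```

carry_out(series="0 0 0 0 0 0.03 1;0 0 0 0 0 0.03 1;0 0 0 0 0 0.025 1;0 0 0 0 0 0.012 1;0 0 0 0 0 0.006 1;0 0 0 0 0 0.002 1;0 0 0 0 0 0 1;0 0 0 0 0 0 1")

```text
clock: 21.15
position: [638.7, -25.1, 62.3]
tool_rot: [0.707, 0.707, 0.001, 0.001]
ft_force: [0.3, 0.1, -0.7]
finger_gap: 25.1
grip_force: 39.7
```

carry_out(series="0 0 0 0.0005 0 0.0025 1;0 0 0 0 0 0.001 1;0 0 0 0 0 0 1;0 0 0 0 0 0 1")

```text
clock: 21.55
position: [638.3, -24.3, 58.1]
tool_rot: [0.707, 0.707, 0.0, 0.0]
ft_force: [-1.5, -0.4, 4.6]
finger_gap: 25.0
grip_force: 40.1
```

Release, back off, and look from above with the wrist camera.

carry_out(series="0 0 0 0 0 0 -1;0 0 0 0 0 0 -1;0 0 0 0 0 0 -1;0 0 0 0 0 0 -1;0 0 0 0 0 -0.02 -1;0 0 0 0 0 -0.04 -1;0 0 0 0 0 -0.045 -1;0 0 0 0 0 -0.045 -1;0 0 0 0.02 0 -0.03 -1;0 0 0 0.03 0 -0.02 -1;0 0 0 0.03 0 0 -1;0 0 0 0 0 0 -1")

```text
clock: 22.75
position: [637.8, 61.5, 258.3]
tool_rot: [0.705, 0.709, 0.001, -0.001]
ft_force: [-0.6, 0.9, -0.4]
finger_gap: 85.3
grip_force: 0.0
```

carry_out(series="0 0 0 0 0 0 -1;0 0 0 0 0 0 -1")

```text
clock: 22.95
position: [637.9, 54.2, 257.1]
tool_rot: [0.708, 0.707, -0.001, 0.0]
ft_force: [-0.3, -0.2, 0.4]
finger_gap: 85.8
grip_force: 0.0
```

Run:
```python
from h import *
for h,n in [(30,'w6.png'),(45,None),(60,None),(75,None)]: look(f'objective_{h}',h,n,11)
im=optics.get_image('side'); cv2.imwrite('pics/s6.png',cv2.resize(im['color'][180:310,200:400,::-1],None,fx=3.5,fy=3.5))
```

```text
tcp [637.9  54.2 257.1]
objective_30 0.87 [316. 289.] mid [635.9 -29.9] fit [638.1 -29.7] iou 0.68
objective_30 0.81 [338. 141.] mid [654.  101.2] fit [653.5  98.4] iou 0.96
objective_30 0.57 [326. 219.] mid [644.  36.] fit [646.3  34.2] iou 0.81
objective_30 0.55 [349.  61.] mid [661.4 160.4] fit [659.9 161.1] iou 0.96
tcp [637.9  53.9 257.2]
objective_45 0.97 [318. 290.] mid [637.2 -26.8] fit [638.3 -26.7] iou 0.78
objective_45 0.74 [350.  58.] mid [661.6 161.9] fit [659.7 160.5] iou 0.91
objective_45 0.71 [327. 218.] mid [645.   39.4] fit [646.3  36.8] iou 0.94
objective_45 0.6 [338. 140.] mid [653.  102.9] fit [652.8  99.6] iou 0.95
tcp [638.   54.4 257.3]
objective_60 0.85 [350.  57.] mid [660.9 162.5] fit [658.8 160. ] iou 0.9
objective_60 0.83 [340. 142.] mid [654.7 102. ] fit [652.8 101.4] iou 0.86
objective_60 0.75 [327. 219.] mid [644.7  41. ] fit [645.9  38. ] iou 0.96
objective_60 0.56 [318. 290.] mid [637.6 -22.6] fit [638.7 -26.5] iou 0.88
tcp [638.   54.8 257.4]
objective_75 0.92 [349.  60.] mid [659.7 160.3] fit [657.6 158.9] iou 0.87
objective_75 0.9 [328. 219.] mid [645.7  43.8] fit [645.9  39.3] iou 0.87
objective_75 0.83 [318. 291.] mid [637.6 -20.1] fit [639.  -23.7] iou 0.98
objective_75 0.81 [342. 142.] mid [655.5 103.8] fit [651.6 101.8] iou 0.86
```

View pics/w6.png

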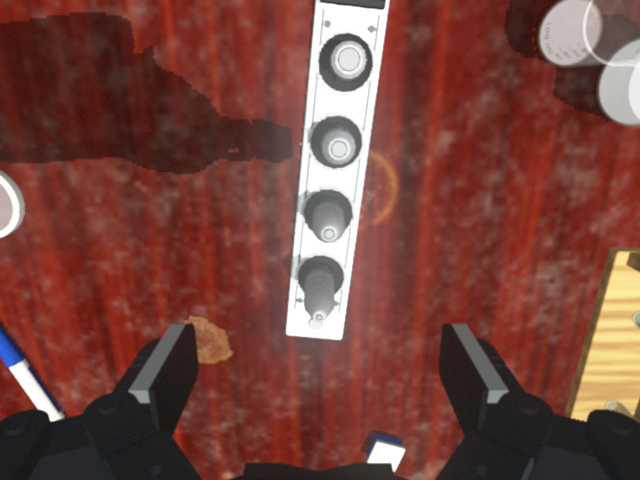

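View pics/s6.png

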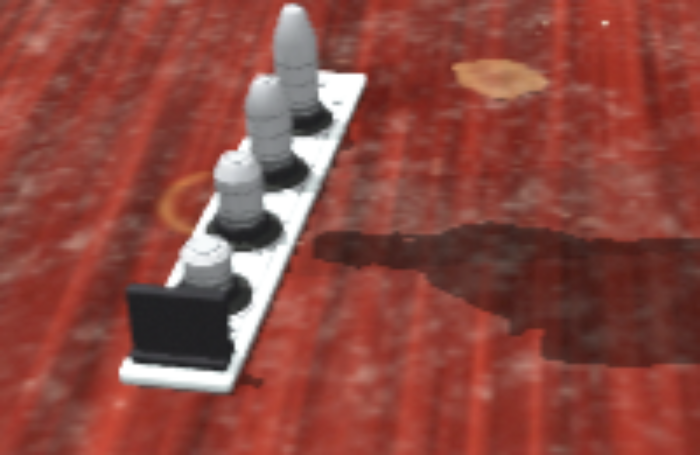

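All four stand upright in order (30 at 349,61; 45 at 338,141; 60 at 327,219; 75 at 318,291). Each fit lies within about 2 mm of its pad centre.

```bash
python3 -c "
from bench import robot
print(robot.job_done())"
```

```text
the job is handed in; nothing more can be done
None
```

The job is handed in: by the last camera look, the 30, 45, 60 and 75 mm objectives stand upright in that order from the end plate, each within about 2 mm of its pad's centre, and the robot never went near the seed dish; the judge's verdict was not shown.

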